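# Stand the hand-held tester up on its kickstand

## Robot

A 6-joint arm with a two-finger parallel gripper is mounted at the origin on a cart in front of the work surface, level with it; the furniture and walls round the work are solid. World frame = base frame: x ahead of the robot, y to its left, z up, the work surface at z = 0. Lengths are in mm, angles in rad, forces in N, time in s.
With the tool pointing down it reaches from about 325 to 1000 mm from the base axis. Payload 5.1 kg.
Tool frame: the origin (TCP) lies at the very end of the fingers, on their centre line; the grasp point (between the pads) lies 19 mm behind it; z points along the fingers, y is the line along which they close (so a half turn about z gives the same grasp; the last joint's range is limited). The gripper opens to 85 mm and grips with 20 to 120 N. Pads are 22 mm wide; open, the fingers measure 114 mm over their backs; the gripper's body (76 mm by 85 mm) begins 54 mm behind the grasp point. The pads swing forward as they close: fully open they stand 13 mm farther back than shut.
Start: joints at [-0.083, 0.124, 1.65, -0, 1.367, -0.083], TCP at [649.988, -0.028, 208.722] pointing down, gripper open.
Joint ranges: [-2.61, 2.61], [-1.02, 2.33], [0.03, 2.71], [-1.35, 4.49], [0.32, 2.68], [-2.91, 2.91]. Speed limits (rad/s): [2.57, 2.57, 3.14, 3.14, 3.14, 3.14].

## Interface

Orientations are given as a rotation vector (axis times angle).
In Python, from cell import manip gives the robot as it stands.
- The arm moves only by the shell command python3 -m handwheel 'ROWS' [OPENING] [FORCE]. ROWS is text: rows parted by semicolons, each of 6 numbers parted by spaces: the shift along the tool's x, y, z as a fraction of full scale, then the turn, a rotation vector about the tool's x, y, z as a fraction of full scale. A call has 1 to 5 rows; each row shifts and turns the commanded pose from where the row before left it, along the tool's axes as they then stand; what a row does not reach is not made up. Full scale, the value 1, is 0.3 m for a shift and pi rad for a turn. A row lasts 1/12 s, in which the tool goes at most 41.7 mm and 7.16 degrees, less where a joint would pass 70% of its speed; a pose out of reach is approached as far as the arm can. A call with a number of a shift or a turn outside -1 to 1 is refused whole. A call with a gripper value outside its range is refused whole. OPENING is the opening, from 0 (shut) to 1 (fully open), set as the call begins (- or left out, the last holds). The fingers move at their own pace and stop on an object; FORCE is the grip in N (left out, the last holds). Time passes only in rows, so rows that do not move let the fingers close. It gives the time, the measured TCP pose, the force, the opening and the grip force at its end, in the units of the state.
- manip.sense(): the state, without advancing time (a new reading comes with each control period).
- manip.snapshot(name): name is "scene" or "side" or "wrist"; returns the picture (480x640x3 uint8, red, green, blue); there is no depth.
- manip.camera_params(name): a dict with "vfov" (degrees; the focal length in pixels is half the picture's height over the tangent of half this angle, whatever the lens; pixels are square), "cx", "cy" (the principal point, pixels), "eye" and "attitude" of the camera in the world. Camera axes: x right, y down, z forward; pixel columns grow to the right and rows downward; lengths in mm; the calibration is good to about 2 mm. A picture is of the moment at which its call begins: read the wrist's pose just before it. camera_params takes no time and is no camera call; for the wrist camera it gives the pose at the moment of the call.
- manip.job_done(): hands the job in; it is judged then, once.
Trained networks look in the newest picture that a camera, given by its name, has taken for a name from the list of things; names that differ only in an ending like _2 or _b are one class to them, and where a whole thing is asked for, a point or a joint stands for the part that bears it (a point fixed in the world has none). Each returns a list of dicts, best first, with "conf" (0 to 1); they miss things now and then, are a little off and sometimes report something else, mostly with a low value. They report only what shows in the picture. A call takes as long as a camera call.
- manip.silhouettes(name, camera): "region" (480x640 bool, what is visible of it) and "rect" ([left, top, right, bottom] in pixels, round what is visible of it).
The state is a dict: "time": time; "qpos": joint angles; "joint_vel": joint speeds; "joint_torque": joint torques, N m; "eef_pos": TCP position; "eef_rot": TCP orientation; "wrist_force": force on the tool from outside, world axes, zero at the start; "ft_torque": the same for the moment, N m; "opening": opening from 0.0 (shut) to 1.0 (fully open); "grasp_force": force on a finger pad.
Only numpy, scipy, OpenCV 4.12 (cv2) and the standard library are available. Lean on these libraries where they do the work, as an engineer would, in place of code of your own. Each camera call takes 0.05 s, during which the arm holds its last target. There are 200 camera calls.

## Task

The hand-held tester lies face down on the worktop. While it lies there, fold its kickstand fully out to the stop; then stand the tester up on top of the flat black case, leaning back on its bottom end and the kickstand, wholly on the case and square with it, with the screen towards the robot. Leave the mug, the tape roll and the adapter where they are.

Things in the scene. Friction and masses are not known exactly. Their poses are not given: they have to be found in the camera images.
- tester_center (a point): centre of the loose hand-held tester, a grey and black rounded box 58 mm wide (own x), 125 mm long (own y, to its top end), 28 mm thick (own z, out of its back), 0.35 kg. It lies on its screen, z up, top end roughly to the robot's left, centre 14 mm above the worktop. Its bottom end is flat and square: it also stands alone upright on it.
- kickstand (a joint): kickstand hinge, rad: 0 folded flat on the tester's back, 1.05 fully out at its stop; light friction (0.03 N m), stays where left. Unfolding lifts the foot off the back and swings it towards the top end. Standing on stand and bottom end, the tester leans back 0.55 rad, its centre 61 mm above the surface and 21 mm behind the bottom contact line; the foot touches 71 mm behind that line.
- stand_foot (a point): centre of the kickstand's foot, a black bar 40 mm long (along the tester's x), 10 x 10 mm in section, 62 mm from the hinge; folded, it lies 0.5 mm off the tester's back, 12.5 mm from the bottom end and 9 mm in from each side. Two 7 mm wide aluminium arms join it to the hinge.
- stand_hinge (a point): middle of the kickstand's hinge axis (along the tester's x), on the tester's back: 12.5 mm from the tester's centre towards the top end and 5.5 mm above the back surface
- case_top (a point): centre of the top face of the flat black case, fixed on the worktop: 109 mm (own x) by 151 mm (own y), 29 mm high. Own y points roughly straight away from the robot, own x to the robot's right, z up.
- mug: white mug, 82 mm across, 92 mm high, bystander; origin at the centre of its underside
- tape_roll: flat black roll of tape, 72 mm across, 17 mm high, bystander; origin at the centre of its underside
- adapter: black power adapter block, 115 x 50 x 32 mm, bystander; origin at the centre of its underside

How it is judged:
By the outcome, as a careful person would: the job done as asked, in the order asked, and still so for the second after the job is handed in, with the robot touching nothing.
It also fails if it takes over 70 s, if anything falls off the work surface, if the arm or the gripper's body presses on something with over 40 N, if the wrist force passes 120 N, or if a joint passes its speed limit or range.

## Working session

There is one attempt and no reset: what is moved stays moved. The work goes in short steps, Python scripts to look and compute and a shell command to move; the robot and the scene stay as the last step left them, time stands still between calls to the robot, and variables do not carry over. Pictures are saved under pics/ and viewed, at most 10 in all, crops included, and the job is handed in when it is done.

```bash
ls; mkdir -p pics
python3 - <<'E'
from cell import manip
import cv2,numpy as np
a=manip.snapshot("scene");b=manip.snapshot("side")
for n,i in(("scene",a),("side",b)):
    cv2.imwrite(f"pics/{n}0.png",i[:,:,::-1]); print(n,manip.camera_params(n))
print(manip.camera_params("wrist")); s=manip.sense();print(s)
for c in("scene","side"):
    for t in("tester_center","case_top","stand_foot","mug","tape_roll","adapter"):
        try: print(c,t,[(d["conf"],d["rect"]) for d in manip.silhouettes(t,c)][:2])
        except Exception as e: print(t,e)
E
```

```text
pics
scene {'vfov': 47.06496635319638, 'cx': 325.2511139819302, 'cy': 234.99983641892473, 'eye': array([1071.87068834,   52.36717576,  867.68443168]), 'attitude': array([-1.88188462, -1.88658   ,  0.57811669])}
side {'vfov': 57.69389103848183, 'cx': 323.8084293494734, 'cy': 235.6546007928345, 'eye': array([362.08033754, 684.20008304, 540.75828086]), 'attitude': array([-0.34552737,  2.66376018, -1.37456016])}
{'vfov': 69.96466243702645, 'cx': 318.9543502008136, 'cy': 239.98492187145231, 'eye': array([650.64675602,  76.82723752, 372.12138236]), 'attitude': array([ 2.83910414e+00, -2.02710673e-04, -2.06798143e-03])}
{'time': 0.1, 'qpos': array([-8.25990649e-02,  1.24469519e-01,  1.65155050e+00,  3.16246717e-05,
        1.36748990e+00, -8.26093121e-02]), 'joint_vel': array([ 0.00061729, -0.00262319, -0.00358167,  0.00027684,  0.00049307,
       -0.00029979]), 'joint_torque': array([ 9.10699127e-04, -4.24935150e+01, -3.66653323e+01, -1.21150126e-05,
        3.93052323e-03, -1.30700494e-05]), 'eef_pos': array([6.49403556e+02, 3.01829977e-02, 2.07549082e+02]), 'eef_rot': array([-2.22038819e
[... 312 characters left out ...]
 258.2, 296.4]), (0.17, [307.1, 174.5, 341.6, 209.4])]
scene stand_foot [(0.85, [357.0, 220.0, 397.5, 239.1])]
scene mug [(0.9, [348.0, 303.9, 421.8, 370.3])]
scene tape_roll [(0.81, [307.3, 172.5, 341.8, 208.3])]
scene adapter [(0.81, [254.1, 327.3, 328.6, 369.9]), (0.42, [352.2, 303.9, 418.2, 372.5])]
side tester_center [(0.63, [300.0, 271.4, 357.2, 338.3])]
side case_top [(0.81, [307.4, 192.8, 377.2, 236.5])]
side stand_foot [(0.97, [318.4, 273.3, 351.6, 303.6])]
side mug [(0.72, [182.4, 234.5, 235.0, 301.4]), (0.52, [386.9, 258.4, 425.6, 293.5])]
side tape_roll [(0.67, [387.9, 256.3, 423.3, 289.8]), (0.25, [183.3, 234.6, 233.8, 301.6])]
side adapter [(0.76, [224.7, 209.0, 268.2, 250.2])]
```

```bash
cat > h.py <<'E'
from cell import manip
import cv2,numpy as np
from scipy.spatial.transform import Rotation as R
def pix2world(c,uv,z,p=None):
    p=p or manip.camera_params(c); f=240/np.tan(np.radians(p["vfov"]/2))
    d=R.from_rotvec(p["attitude"]).apply([(uv[0]-p["cx"])/f,(uv[1]-p["cy"])/f,1.])
    return p["eye"]+d*(z-p["eye"][2])/d[2]
def proj(p,X):
    f=240/np.tan(np.radians(p["vfov"]/2))
    v=R.from_rotvec(p["attitude"]).inv().apply(np.asarray(X,float)-p["eye"])
    return np.c_[v[:,0]/v[:,2]*f+p["cx"],v[:,1]/v[:,2]*f+p["cy"]]
def rect(c,name,z):
    """min-area rectangle of the silhouette projected on plane z"""
    o=[]
    for d in manip.silhouettes(name,c)[:1]:
        v,u=np.nonzero(d["region"]); P=manip.camera_params(c)
        w=np.array([pix2world(c,(a,b),z,P)[:2] for a,b in zip(u,v)])
        o.append((d["conf"],cv2.minAreaRect(w.astype(np.float32))))
    return o
E
python3 - <<'E'
from h import *
w=manip.snapshot("wrist");cv2.imwrite("pics/wrist0.png",w[:,:,::-1])
for c in("scene","side","wrist"):
    if c!="wrist": manip.snapshot(c)
    for n,z in(("tester_center",20),("stand_foot",33),("case_top",29),("mug",46),("tape_roll",17),("adapter",32)):
        print(c,n,rect(c,n,z))
a=cv2.imread("pics/scene0.png")[150:390,170:450]
cv2.imwrite("pics/sc.png",cv2.resize(a,None,fx=2.5,fy=2.5))
E
```

```text
scene tester_center [(0.65, ((492.7930908203125, 164.01666259765625), (128.87049865722656, 74.83700561523438), 86.53003692626953))]
scene stand_foot [(0.59, ((488.1905517578125, 145.24302673339844), (70.6983413696289, 47.56013488769531), 87.73162841796875))]
scene case_top [(0.81, ((543.792236328125, -124.88334655761719), (166.8004150390625, 112.9431381225586), 4.706818580627441))]
scene mug [(0.86, ((713.3240966796875, 155.42337036132812), (92.081787109375, 119.50576782226562), 53.22041702270508))]
scene tape_roll [(0.97, ((387.48150634765625, 50.229827880859375), (63.913021087646484, 86.08407592773438), 70.6910400390625))]
scene adapter [(0.55, ((727.1200561523438, -5.608234405517578), (117.23150634765625, 61.45954895019531), 82.35858154296875))]
side tester_center []
side stand_foot [(0.82, ((492.2846374511719, 140.9062957763672), (77.13256072998047, 43.899269104003906), 85.114990234375))]
side case_top [(0.97, ((535.267333984375, -106.99080657958984), (153.69715881347656, 151.07662963867188), 4.204463005065918))]
side mug [(0.74, ((728.8587036132812, 147.30508422851562), (89.5017
[... 363 characters left out ...]
5908203125), (89.76020812988281, 67.12967681884766), 88.705322265625))]
wrist stand_foot [(0.89, ((490.1319885253906, 145.8509521484375), (70.98672485351562, 46.055912017822266), 86.14803314208984))]
wrist case_top [(0.86, ((537.5851440429688, -118.70765686035156), (153.4042205810547, 117.54512786865234), 4.357265472412109))]
wrist mug [(0.73, ((725.23876953125, 133.51119995117188), (94.69478607177734, 100.79635620117188), 89.98853302001953))]
wrist tape_roll [(0.81, ((386.13385009765625, 47.11601638793945), (70.66381072998047, 81.4161605834961), 89.98004913330078))]
wrist adapter [(0.96, ((718.7693481445312, -2.4464263916015625), (115.1117172241211, 53.629268646240234), 82.48564147949219))]
```

View pics/sc.png

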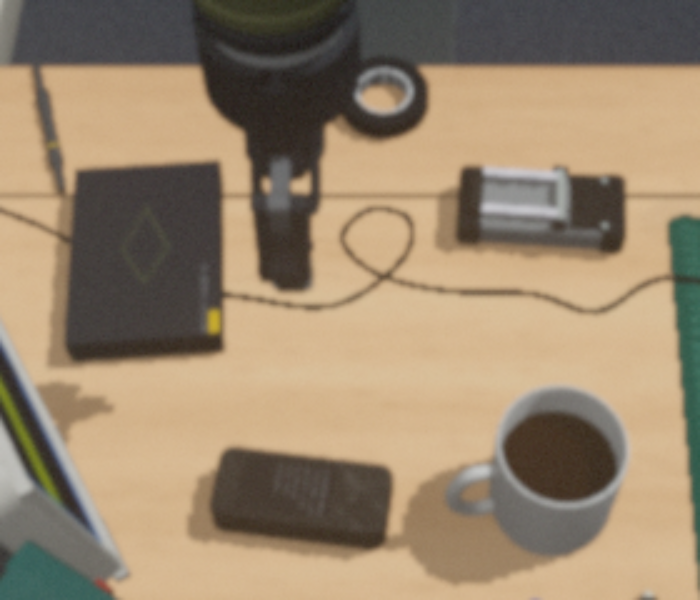

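View pics/wrist0.png

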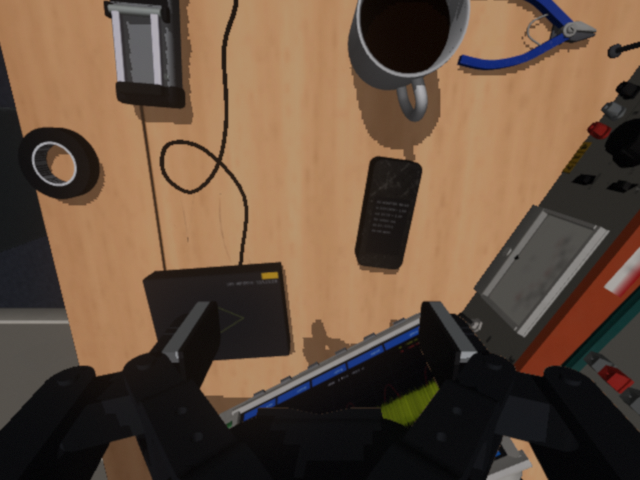

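```bash
r='' ; python3 -m handwheel '.08 -.107 0 0 0 0;.08 -.107 0 0 0 0;.08 -.107 0 0 0 0;.08 -.107 0 0 0 0;.08 -.107 0 0 0 0' 0.7; python3 -m handwheel '0 0 0 0 0 0;0 0 0 0 0 0'
python3 - <<'E'
from h import *
w=manip.snapshot("wrist");cv2.imwrite("pics/wrist1.png",w[:,:,::-1])
p=manip.camera_params("wrist");print(p["eye"],p["attitude"])
for n,z in(("tester_center",24),("stand_foot",36),("case_top",29),("tape_roll",17)):
    print(n,rect("wrist",n,z))
E
```

```text
time: 2.17
eef_pos: [488.0, 120.7, 208.6]
eef_rot: [-2.222, -2.221, -0.0]
wrist_force: [-0.2, 0.5, -0.2]
opening: 0.7
grasp_force: 0.0
time: 2.33
eef_pos: [488.4, 121.0, 209.0]
eef_rot: [2.218, 2.224, 0.001]
wrist_force: [-0.6, 0.1, -0.0]
opening: 0.698
grasp_force: 0.0
[489.97304657 197.19344353 373.72318843] [2.83882284e+00 9.14458275e-04 2.92809340e-03]
tester_center [(0.85, ((494.01202392578125, 164.08026123046875), (124.51716613769531, 58.35187911987305), 85.3487777709961))]
stand_foot [(0.82, ((492.3846740722656, 144.82293701171875), (71.63214111328125, 43.3658447265625), 85.38939666748047))]
case_top [(0.77, ((523.9324951171875, -100.17529296875), (129.094970703125, 95.6768798828125), 4.069118499755859))]
tape_roll [(0.9, ((383.621337890625, 49.78150177001953), (78.06497192382812, 70.54299926757812), 27.880451202392578))]
```

View pics/wrist1.png

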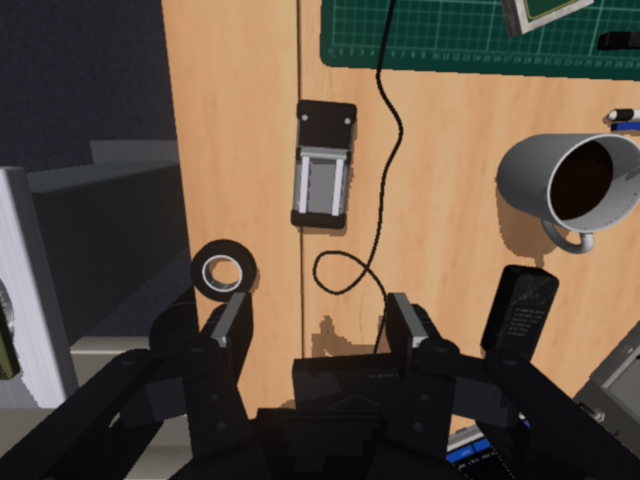

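```bash
python3 -m handwheel '-.0227 .0053 .1 0 0 .0258;0 0 .12 0 0 0;0 0 .12 0 0 0;0 0 .12 0 0 0;0 0 0 0 0 0' 0.6 20; python3 -m handwheel '0 0 .07 0 0 0;0 0 .04 0 0 0;0 0 0 0 0 0;0 0 .02 0 0 0;0 0 0 0 0 0'; python3 -c "
from h import *
m=R.from_rotvec(manip.sense()['eef_rot']).as_matrix();print(m.round(3),manip.sense()['eef_pos'])
w=manip.snapshot('wrist');cv2.imwrite('pics/w2.png',w[200:,100:540,::-1])"
```

```text
time: 3.0
eef_pos: [485.5, 111.6, 62.6]
eef_rot: [-2.305, -2.122, 0.019]
wrist_force: [-0.9, 0.7, -0.9]
opening: 0.602
grasp_force: 0.0
time: 3.42
eef_pos: [491.8, 113.1, 32.4]
eef_rot: [2.309, 2.129, 0.001]
wrist_force: [-0.5, 0.9, -0.2]
opening: 0.603
grasp_force: 0.0
[[ 0.081  0.997  0.001]
 [ 0.997 -0.081  0.   ]
 [ 0.     0.001 -1.   ]] [491.76341117 113.10463317  32.39995103]
```

View pics/w2.png

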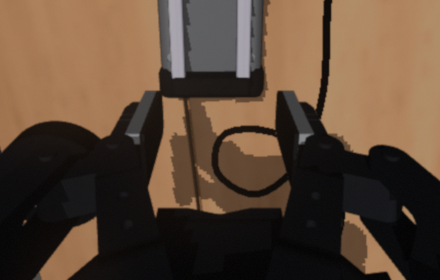

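Run:
```python
from h import *
p=manip.camera_params("wrist"); s=manip.sense();m=R.from_rotvec(s['eef_rot']).as_matrix();t=s['eef_pos']
print(p['eye'],p['attitude'],t)
c=np.array([494,164,0]);y=np.array([.081,.997,0]);x=np.array([.997,-.081,0]);Z=np.array([0,0,1.])
P=[c-62.5*y+28*Z-29*x,c-62.5*y+28*Z+29*x,c-62.5*y+29*x,c-55*y+38*Z-20*x,c-55*y+38*Z+20*x,c-45*y+38*Z]
P+=[t,t+m@[11,25,-5],t+m@[11,-25,-5],t+m@[-11,25,-5]]
print((proj(p,P)-[100,200]).round())
manip.snapshot("wrist")
for n,z in(("tester_center",24),("stand_foot",36)): print(n,rect("wrist",n,z),[d["rect"] for d in manip.silhouettes(n,"wrist")])
```

```text
[498.74233956 189.74070541 197.28218388] [ 2.83700591 -0.11610448 -0.01511057] [491.85154545 113.19147722  32.71820802]
[[161. 102.]
 [267. 102.]
 [261.  81.]
 [174.  98.]
 [252.  98.]
 [213.  80.]
 [217.  86.]
 [267.  71.]
 [167.  71.]
 [265. 110.]]
tester_center [(0.96, ((492.2560119628906, 165.01832580566406), (124.66029357910156, 57.821449279785156), 85.4697036743164))] [[244.8, 46.6, 373.6, 300.9]]
stand_foot [(0.85, ((490.4661865234375, 145.68099975585938), (71.0418930053711, 43.83934783935547), 85.33256530761719))] [[261.7, 151.1, 356.3, 298.6]]
```

```bash
python3 -m handwheel '.005 -.011 .013 0 0 0;0 0 .008 0 0 0;0 0 0 0 0 0'; python3 -m handwheel '0 0 .01 0 0 0;0 0 0 0 0 0;0 0 0 0 0 0'; python3 -c "
from h import *
w=manip.snapshot('wrist');cv2.imwrite('pics/w3.png',cv2.resize(w[240:360,200:440,::-1],None,fx=3,fy=3))"
```

```text
time: 3.97
eef_pos: [487.0, 115.0, 24.6]
eef_rot: [-2.309, -2.129, 0.002]
wrist_force: [-0.5, -0.7, -0.3]
opening: 0.598
grasp_force: 0.0
time: 4.22
eef_pos: [487.7, 114.9, 22.1]
eef_rot: [-2.309, -2.129, 0.001]
wrist_force: [0.5, 0.3, 0.2]
opening: 0.601
grasp_force: 0.0
```

View pics/w3.png

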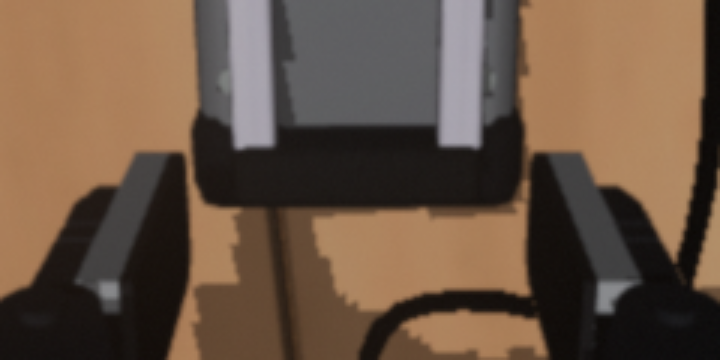

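Run:
```python
from h import *
p=manip.camera_params("wrist"); s=manip.sense();m=R.from_rotvec(s['eef_rot']).as_matrix();t=s['eef_pos']
for zz in (0,5,10,15,20):
  print(zz,proj(p,[t+m@[11,25.5,-zz],t+m@[11,-25.5,-zz],t+m@[-11,25.5,-zz]]).round(0).tolist())
```

```text
0 [[367.0, 267.0], [268.0, 267.0], [365.0, 305.0]]
5 [[368.0, 271.0], [266.0, 271.0], [366.0, 310.0]]
10 [[369.0, 275.0], [265.0, 275.0], [367.0, 315.0]]
15 [[371.0, 279.0], [263.0, 279.0], [369.0, 320.0]]
20 [[372.0, 283.0], [261.0, 283.0], [370.0, 325.0]]
```

```bash
python3 -c "
from h import *
w=manip.snapshot('side');p=manip.camera_params('side');t=manip.sense()['eef_pos'];u,v=proj(p,[t])[0].astype(int);print(u,v)
q=w[:,:,::-1].copy();cv2.circle(q,(u,v),1,(0,0,255),-1)
cv2.imwrite('pics/s3.png',cv2.resize(q[v-70:v+50,u-80:u+80],None,fx=5,fy=5))"
```

```text
339 283
```

View pics/s3.png

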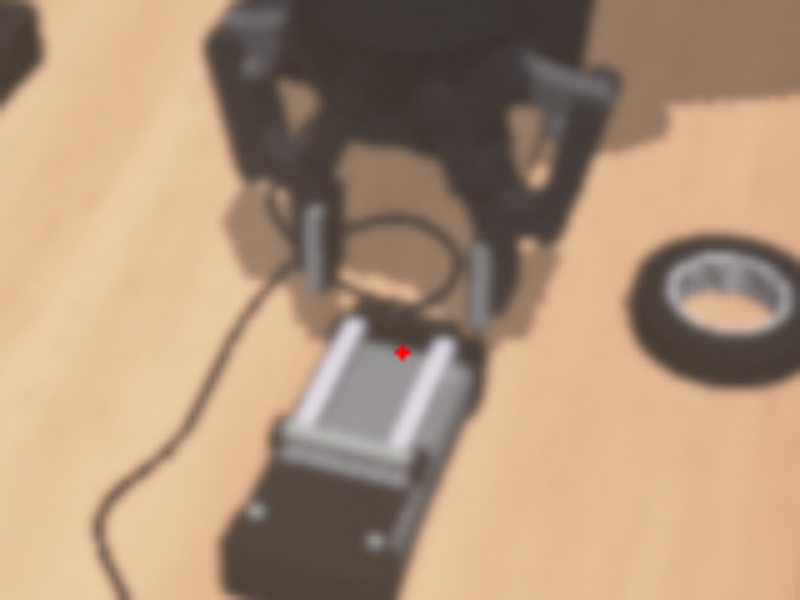

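```bash
python3 -m handwheel '0 0 .013 0 0 0;0 0 .01 0 0 0;0 0 0 0 0 0;0 0 0 0 0 0';python3 -m handwheel '0 0 .007 0 0 0;0 0 0 0 0 0;0 0 0 0 0 0'; python3 -m handwheel '0 0 0 0 0 0;0 0 0 0 0 0;0 0 0 0 0 0;0 0 0 0 0 0;0 0 0 0 0 0' 0.3 20
```

```text
time: 4.65
eef_pos: [487.6, 114.9, 15.1]
eef_rot: [-2.309, -2.129, 0.001]
wrist_force: [1.0, -0.1, 0.8]
opening: 0.598
grasp_force: 0.0
time: 4.9
eef_pos: [487.8, 114.9, 13.3]
eef_rot: [-2.31, -2.129, 0.0]
wrist_force: [-0.4, 0.2, -0.1]
opening: 0.601
grasp_force: 0.0
time: 5.32
eef_pos: [487.9, 114.9, 13.5]
eef_rot: [2.31, 2.13, -0.0]
wrist_force: [-0.1, -0.4, 1.1]
opening: 0.436
grasp_force: 20.1
```

```bash
python3 -m handwheel '-.0058 0 -.022 0 -.0333 0;-.0058 0 -.022 0 -.0333 0;-.0058 0 -.022 0 -.0333 0;-.0058 0 -.022 0 -.0333 0;0 0 0 0 0 0'; python3 -m handwheel '-.0058 0 -.022 0 -.0333 0;-.0058 0 -.022 0 -.0333 0;-.0058 0 -.022 0 -.0333 0;-.0058 0 -.022 0 -.0333 0;0 0 0 0 0 0'; python3 -c "
from h import *
manip.snapshot('side');print(rect('side','tester_center',24),manip.sense()['qpos'].round(2))"
```

```text
time: 5.73
eef_pos: [488.2, 113.9, 40.7]
eef_rot: [2.07, 1.917, -0.443]
wrist_force: [0.1, -4.1, 2.2]
opening: 0.437
grasp_force: 20.7
time: 6.15
eef_pos: [488.1, 121.6, 64.3]
eef_rot: [1.802, 1.668, -0.806]
wrist_force: [1.2, 0.0, 1.1]
opening: 0.439
grasp_force: 21.4
[(0.87, ((490.84161376953125, 168.88961791992188), (145.27337646484375, 63.27650451660156), 86.37970733642578))] [ 0.5   0.3   1.89 -0.66  1.51  0.82]
```

```bash
python3 -m handwheel '-.0058 0 -.022 0 -.0333 0;-.0058 0 -.022 0 -.0333 0;0 0 0 0 0 0;0 0 0 0 0 0';  python3 -m handwheel '-.003 0 -.011 0 -.0167 0;0 0 0 0 0 0;0 0 0 0 0 0'; python3 -c "
from h import *
w=manip.snapshot('side');cv2.imwrite('pics/s4.png',cv2.resize(w[200:360,240:440,::-1],None,fx=4,fy=3.75))
print(rect('side','tester_center',24),manip.sense()['ft_torque'])"
```

```text
time: 6.58
eef_pos: [488.5, 128.2, 75.6]
eef_rot: [1.663, 1.534, -0.956]
wrist_force: [0.0, 0.4, -3.1]
opening: 0.436
grasp_force: 21.0
time: 6.83
eef_pos: [489.1, 130.4, 79.3]
eef_rot: [1.625, 1.498, -0.99]
wrist_force: [-0.3, -0.7, -2.7]
opening: 0.438
grasp_force: 20.4
[(0.75, ((496.4964904785156, 146.8107147216797), (53.22350311279297, 190.81138610839844), 6.591801166534424))] [ 0.80239151 -0.05307348 -0.01584201]
```

View pics/s4.png

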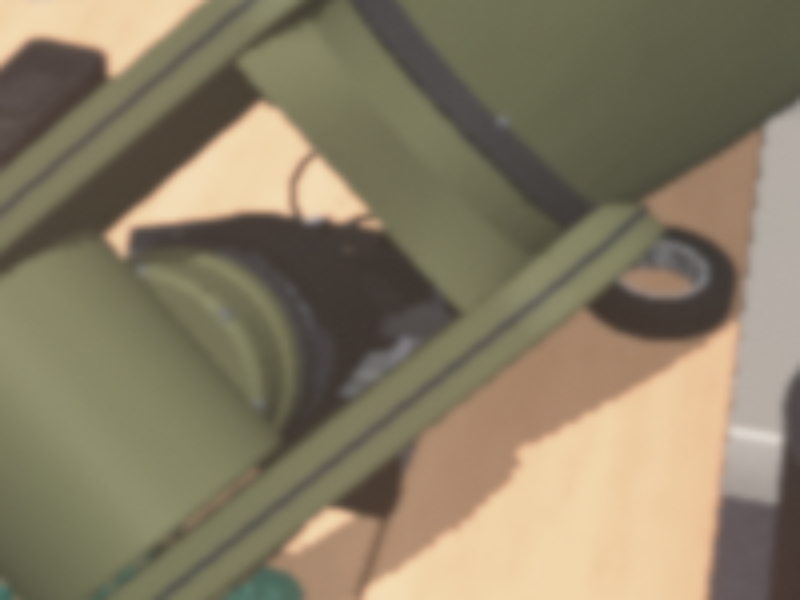

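```bash
python3 -m handwheel '.002 0 .0075 0 .0111 0;0 0 0 0 0 0;0 0 0 0 0 0';  python3 -m handwheel '0 0 0 0 0 0;0 0 0 0 0 0;0 0 0 0 0 0;0 0 0 0 0 0' .65; python3 -m handwheel '0 0 -.1 0 0 0;0 0 -.13 0 0 0;0 0 -.13 0 0 0;0 0 -.1 0 0 0;0 0 0 0 0 0'; python3 -c "
from h import *
w=manip.snapshot('wrist');cv2.imwrite('pics/w5.png',w[:,:,::-1])
m=R.from_rotvec(manip.sense()['eef_rot']).as_matrix();print(m.round(3))
for n,z in(('tester_center',24),('stand_foot',36)): print(n,rect('wrist',n,z))
"
```

```text
time: 7.18
eef_pos: [489.2, 129.1, 78.5]
eef_rot: [1.648, 1.518, -0.967]
wrist_force: [0.4, -1.2, -3.2]
opening: 0.441
grasp_force: 21.3
time: 7.52
eef_pos: [489.3, 129.5, 78.3]
eef_rot: [1.646, 1.518, -0.968]
wrist_force: [-0.4, -0.2, -0.1]
opening: 0.647
grasp_force: 0.0
time: 7.93
eef_pos: [500.9, 254.7, 148.8]
eef_rot: [1.648, 1.52, -0.957]
wrist_force: [-0.1, -0.5, 1.3]
opening: 0.649
grasp_force: 0.0
[[ 0.042  0.997 -0.066]
 [ 0.487 -0.078 -0.87 ]
 [-0.873  0.004 -0.489]]
tester_center [(0.74, ((474.20355224609375, 17.962631225585938), (295.07305908203125, 73.01654815673828), 84.98546600341797))]
stand_foot [(0.88, ((475.7886657714844, 55.123626708984375), (268.82550048828125, 66.35746765136719), 85.41468048095703))]
```

View pics/w5.png

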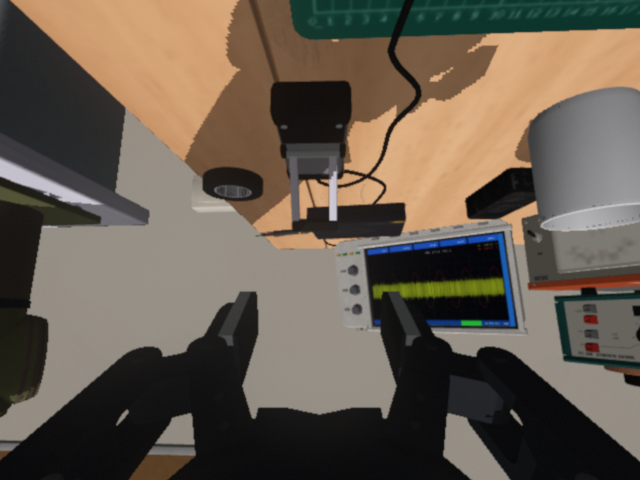

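Run:
```python
from h import *
from scipy.optimize import least_squares
p=manip.camera_params("wrist")
def pts(q):
    cx,cy,a,th=q; y=np.array([np.cos(a),np.sin(a),0]);x=np.array([y[1],-y[0],0]);Z=np.array([0,0,1.]);c=np.array([cx,cy,14.])
    f=c+(12.5-62*np.cos(th))*y+(19.5+62*np.sin(th))*Z
    return np.array([c+62.5*y+14*Z-29*x,c+62.5*y+14*Z+29*x,c+62.5*y-14*Z-29*x,c+62.5*y-14*Z+29*x,f-20*x,f+20*x])
print(proj(p,pts([493,164.5,np.radians(85.4),1.05])).round())
d=manip.silhouettes("stand_foot","wrist")[0]; print(d["rect"])
r=d["region"]
for v in range(130,240,6):
    u=np.nonzero(r[v])[0]; print(v,(u.min(),u.max(),len(u)) if len(u) else None)
d=manip.silhouettes("tester_center","wrist")[0]; print(d["rect"])
```

```text
[[276. 111.]
 [364. 111.]
 [277.  74.]
 [362.  74.]
 [296. 227.]
 [343. 227.]]
[284.5, 148.9, 339.3, 231.8]
130 None
136 None
142 None
148 None
154 (np.int64(286), np.int64(338), 53)
160 (np.int64(289), np.int64(336), 18)
166 (np.int64(289), np.int64(336), 18)
172 (np.int64(289), np.int64(336), 18)
178 (np.int64(289), np.int64(336), 18)
184 (np.int64(289), np.int64(336), 19)
190 (np.int64(290), np.int64(336), 17)
196 (np.int64(290), np.int64(335), 16)
202 (np.int64(291), np.int64(336), 15)
208 (np.int64(291), np.int64(336), 15)
214 (np.int64(291), np.int64(336), 17)
220 (np.int64(291), np.int64(336), 46)
226 (np.int64(291), np.int64(336), 46)
232 None
238 None
[288.6, 147.3, 336.5, 232.3]
```

```bash
python3 -m handwheel '.089 -.0045 .029 0 0 0;.089 -.0045 .029 0 0 0;0 0 0 0 .029 0;0 0 0 0 .029 0;0 0 0 0 .029 0' .95; python3 -m handwheel '0 0 0 0 0 0;0 0 0 0 0 0'
python3 - <<'E'
from h import *
from scipy.optimize import least_squares
for c in("scene","side","wrist"):
    w=manip.snapshot(c)
    print(c,rect(c,"tester_center",24 if c!="wrist" else 28),[(d["conf"],d["rect"]) for d in manip.silhouettes("tester_center",c)],[(d["conf"],d["rect"]) for d in manip.silhouettes("stand_foot",c)])
cv2.imwrite('pics/w6.png',w[:,:,::-1])
s=manip.sense();print(R.from_rotvec(s['eef_rot']).as_matrix().round(3))
p=manip.camera_params("wrist");y=np.array([.081,.997,0]);x=np.array([.997,-.081,0]);c=np.array([491,164.5,14])
print(proj(p,[c+62.5*y+14*np.array([0,0,1])-29*x,c+62.5*y+14*np.array([0,0,1])+29*x,c+62.5*y-14*np.array([0,0,1])-29*x,c+62.5*y-14*np.array([0,0,1])+29*x]).round())
E
```

```text
time: 8.6
eef_pos: [495.7, 258.9, 86.5]
eef_rot: [1.837, 1.696, -0.772]
wrist_force: [1.0, 0.2, 0.5]
opening: 0.946
grasp_force: 0.0
time: 8.77
eef_pos: [497.0, 259.0, 90.4]
eef_rot: [1.838, 1.691, -0.768]
wrist_force: [0.2, 1.1, -0.8]
opening: 0.95
grasp_force: 0.0
scene [(0.74, ((475.0294494628906, 160.2415771484375), (125.0273208618164, 111.14141082763672), 86.52603912353516))] [(0.74, [351.1, 197.9, 418.4, 246.4])] [(0.85, [373.6, 202.7, 395.1, 236.8])]
side [(0.55, ((487.45953369140625, 141.52670288085938), (50.466121673583984, 187.6480712890625), 12.439208984375))] [(0.55, [316.9, 258.5, 348.9, 333.1]), (0.45, [326.6, 257.8, 333.7, 268.5])] [(0.44, [324.8, 259.8, 333.3, 267.2])]
wrist [(0.75, ((475.02056884765625, 49.48649597167969), (422.7732238769531, 77.54917907714844), 87.3962173461914))] [(0.75, [279.8, 190.6, 355.7, 339.7])] [(0.73, [294.6, 251.0, 346.1, 338.2])]
[[ 0.057  0.997 -0.058]
 [ 0.701 -0.081 -0.708]
 [-0.711 -0.    -0.703]]
[[279. 218.]
 [362. 218.]
 [281. 186.]
 [360. 186.]]
```

View pics/w6.png

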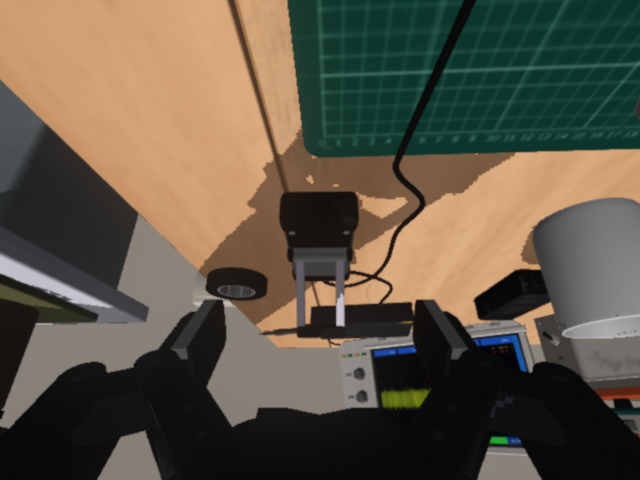

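```bash
python3 -m handwheel '.002 .001 .1 0 0 0;0 0 .1 0 0 0;0 0 .1 0 0 0;0 0 0 0 0 0;0 0 0 0 0 0'; python3 -m handwheel '0 0 .04 0 0 0;0 0 .03 0 0 0;0 0 .013 0 0 0;0 0 0 0 0 0;0 0 0 0 0 0'
```

```text
time: 9.78
eef_pos: [491.0, 195.8, 25.0]
eef_rot: [1.837, 1.693, -0.771]
wrist_force: [0.2, -0.6, -0.1]
opening: 0.947
grasp_force: 0.0
time: 10.2
eef_pos: [490.9, 179.6, 8.8]
eef_rot: [1.837, 1.694, -0.766]
wrist_force: [-0.1, 0.2, 0.2]
opening: 0.949
grasp_force: 0.0
```

```bash
python3 -m handwheel '0 0 0 0 0 0;0 0 0 0 0 0;0 0 0 0 0 0;0 0 0 0 0 0;0 0 0 0 0 0' 0.4 50;python3 -m handwheel '0 0 0 0 0 0;0 0 0 0 0 0;0 0 0 0 0 0'
```

```text
time: 10.62
eef_pos: [491.2, 180.4, 9.6]
eef_rot: [1.838, 1.694, -0.764]
wrist_force: [-2.0, 5.0, 5.9]
opening: 0.648
grasp_force: 52.0
time: 10.87
eef_pos: [491.2, 180.4, 9.6]
eef_rot: [1.838, 1.694, -0.764]
wrist_force: [-1.7, 4.5, 6.7]
opening: 0.65
grasp_force: 52.0
```

```bash
python3 -m handwheel '-.04 0 -.04 0 0 0;-.087 0 -.087 0 0 0;-.087 0 -.087 0 0 0;-.087 0 -.087 0 0 0;0 0 0 0 0 0'; python3 -m handwheel '0 0 0 0 .0385 0;0 0 0 0 .0385 0;0 0 0 0 .0385 0;0 0 0 0 .0385 0;0 0 0 0 .0385 0';python3 -m handwheel '0 0 0 0 .0385 0;0 0 0 0 .0385 0;0 0 0 0 .0385 0;0 0 0 0 .0385 0;0 0 0 0 .0385 0';python3 -m handwheel '0 0 0 0 .0385 0;0 0 0 0 .0385 0;0 0 0 0 .0385 0;0 0 0 0 0 0;0 0 0 0 0 0'
python3 - <<'E'
from h import *
s=manip.sense();print(s['qpos'].round(2),s['ft_torque']);print(R.from_rotvec(s['eef_rot']).as_matrix().round(3))
w=manip.snapshot('side');cv2.imwrite('pics/s7.png',w[:,:,::-1])
E
```

```text
time: 11.28
eef_pos: [494.4, 181.8, 143.2]
eef_rot: [1.841, 1.691, -0.751]
wrist_force: [1.3, 0.6, -1.4]
opening: 0.643
grasp_force: 52.9
time: 11.7
eef_pos: [490.4, 180.4, 135.5]
eef_rot: [2.214, 2.043, -0.2]
wrist_force: [0.1, -0.6, -4.3]
opening: 0.642
grasp_force: 53.9
time: 12.12
eef_pos: [490.2, 179.5, 135.6]
eef_rot: [-2.075, -1.912, -0.446]
wrist_force: [-1.2, -0.7, -4.3]
opening: 0.644
grasp_force: 53.5
time: 12.53
eef_pos: [489.1, 178.7, 133.0]
eef_rot: [-1.848, -1.695, -0.752]
wrist_force: [-0.4, 0.2, -4.0]
opening: 0.642
grasp_force: 53.5
[-0.18 -0.11  2.17  0.81  1.29 -0.41] [-0.86603967  0.0602714  -0.0121486 ]
[[ 0.064  0.996  0.054]
 [ 0.709 -0.084  0.7  ]
 [ 0.702 -0.006 -0.712]]
```

View pics/s7.png

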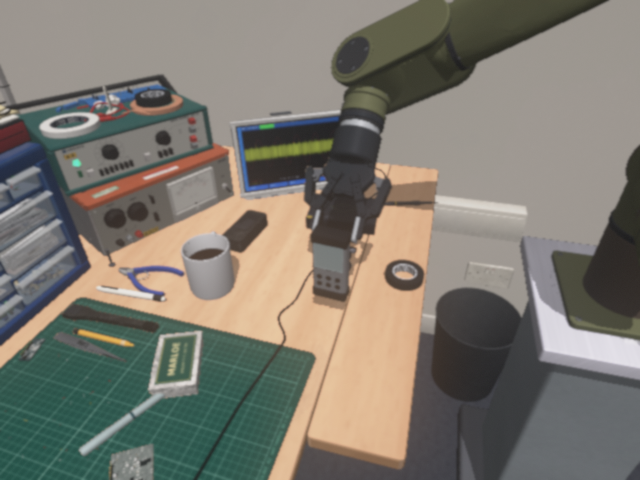

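```bash
python3 -m handwheel '-.05 0 .05 0 0 0;-.045 0 .045 0 0 0;0 0 0 0 0 0;0 0 0 0 0 0'; python3 -m handwheel '-.005 0 .005 0 0 0;0 0 0 0 0 0;0 0 0 0 0 0';python3 -m handwheel '-.005 0 .005 0 0 0;0 0 0 0 0 0;0 0 0 0 0 0';python3 -m handwheel '-.005 0 .005 0 0 0;0 0 0 0 0 0;0 0 0 0 0 0'
```

```text
time: 12.92
eef_pos: [490.1, 181.0, 95.8]
eef_rot: [-1.841, -1.7, -0.756]
wrist_force: [-0.3, 0.2, -3.5]
opening: 0.64
grasp_force: 54.2
time: 13.17
eef_pos: [491.6, 180.1, 95.2]
eef_rot: [-1.842, -1.701, -0.761]
wrist_force: [-0.0, -0.2, -3.9]
opening: 0.641
grasp_force: 54.2
time: 13.42
eef_pos: [490.8, 179.9, 91.9]
eef_rot: [-1.843, -1.699, -0.76]
wrist_force: [-0.0, 0.9, -3.3]
opening: 0.647
grasp_force: 54.2
time: 13.67
eef_pos: [490.6, 179.9, 89.5]
eef_rot: [-1.843, -1.699, -0.759]
wrist_force: [-0.2, 0.2, -3.9]
opening: 0.643
grasp_force: 54.2
```

```bash
for i in 1; do :; done; python3 -m handwheel '-.005 0 .005 0 0 0;0 0 0 0 0 0;0 0 0 0 0 0'|sed -n '2p;4p'; python3 -m handwheel '-.005 0 .005 0 0 0;0 0 0 0 0 0;0 0 0 0 0 0'|sed -n '2p;4p';python3 -m handwheel '-.0035 0 .0035 0 0 0;0 0 0 0 0 0;0 0 0 0 0 0'|sed -n '2p;4p'
python3 -m handwheel '-.0035 0 .0035 0 0 0;0 0 0 0 0 0;0 0 0 0 0 0'|sed -n '2p;4p'
```

```text
eef_pos: [490.6, 180.0, 87.4]
wrist_force: [0.0, 0.6, -4.5]
eef_pos: [490.6, 180.0, 85.3]
wrist_force: [-0.5, 0.9, -3.8]
eef_pos: [490.7, 179.9, 83.9]
wrist_force: [-0.0, -0.6, -3.4]
eef_pos: [491.2, 180.0, 83.0]
wrist_force: [-0.4, -0.5, -2.0]
```

```bash
python3 -m handwheel '-.0035 0 .0035 0 0 0;0 0 0 0 0 0;0 0 0 0 0 0'|sed -n '2p;4p'; python3 -m handwheel '-.0025 0 .0025 0 0 0;0 0 0 0 0 0;0 0 0 0 0 0'|sed -n '2p;4p'; python3 -c "
from cell import manip;print(manip.sense()['ft_torque'])"
```

```text
eef_pos: [491.5, 180.5, 82.9]
wrist_force: [-1.8, 0.6, 4.6]
eef_pos: [491.7, 180.9, 82.8]
wrist_force: [-3.2, 0.9, 9.6]
[0.75191421 0.6494072  0.37101991]
```

```bash
python3 -m handwheel '.0025 0 -.0025 0 0 0;0 0 0 0 0 0' .68 20|sed -n '2p;4p';python3 -m handwheel '0 0 0 0 0 0;0 0 0 0 0 0;0 0 0 0 0 0;0 0 0 0 0 0' .95; python3 -m handwheel '0 0 -.06 0 0 0;0 0 -.12 0 0 0;0 0 -.12 0 0 0;0 0 -.12 0 0 0;0 0 0 0 0 0'
python3 - <<'E'
from h import *
for c in("wrist","scene","side"):
    manip.snapshot(c)
    p=manip.camera_params(c)
    y=np.array([.081,.997,0]);x=np.array([.997,-.081,0]);c0=np.array([491.,177,0])
    for n in("tester_center","stand_foot"):
        print(c,n,[(d["conf"],np.round(d["rect"])) for d in manip.silhouettes(n,c)][:1])
    P=np.array([c0+a*29*x+b*14*y+[0,0,h] for a in(-1,1) for b in(-1,1) for h in(0,125)])
    f=np.array([c0-y*73+a*25*x*.8+[0,0,44] for a in(-1,1)])
    q=proj(p,P);print(" pred",q.min(0).round(),q.max(0).round(),proj(p,f).round().tolist())
E
```

```text
eef_pos: [491.5, 179.9, 81.7]
wrist_force: [0.4, -0.4, 0.7]
time: 15.67
eef_pos: [490.6, 179.9, 80.8]
eef_rot: [-1.843, -1.699, -0.759]
wrist_force: [0.7, 0.6, -0.2]
opening: 0.952
grasp_force: 0.0
time: 16.08
eef_pos: [487.1, 87.7, 175.9]
eef_rot: [-1.848, -1.704, -0.769]
wrist_force: [0.3, -1.5, 1.0]
opening: 0.953
grasp_force: 0.0
wrist tester_center [(0.64, array([280., 183., 349., 326.]))]
wrist stand_foot [(0.93, array([290., 239., 339., 325.]))]
 pred [275. 183.] [353. 275.] [[292.0, 320.0], [337.0, 320.0]]
scene tester_center [(0.91, array([356., 183., 407., 252.]))]
scene stand_foot []
 pred [385. 183.] [408. 250.] [[356.0, 212.0], [354.0, 230.0]]
side tester_center [(0.83, array([308., 251., 352., 323.]))]
side stand_foot []
 pred [308. 250.] [350. 327.] [[354.0, 273.0], [332.0, 268.0]]
```

```bash
python3 -m handwheel '.094 0 -.095 0 0 0;.094 0 -.095 0 0 0;.094 0 -.095 0 0 0;0 0 0 0 -.0388 0;0 0 0 0 -.0388 0' | head -3;python3 -m handwheel '0 0 0 0 -.0388 0;0 0 0 0 -.0388 0;0 0 0 0 -.0388 0;0 0 0 0 -.0388 0;0 0 0 0 -.0388 0'|head -3;python3 -m handwheel '0 0 0 0 -.0388 0;0 0 0 0 -.0388 0;0 0 0 0 -.0388 0;0 0 0 0 -.0388 0;0 0 0 0 0 0';  python3 -m handwheel '0 0 0 0 0 0;0 0 0 0 0 0'|head -2
python3 - <<'E'
from h import *
s=manip.sense();m=R.from_rotvec(s['eef_rot']).as_matrix();print(m.round(3),s['qpos'].round(2))
print((m.T@(np.array([495.3,228.7,183.7])-s['eef_pos'])/300).round(4))
E
```

```text
time: 16.95
eef_pos: [484.7, 89.9, 292.8]
eef_rot: [-2.009, -1.85, -0.552]
time: 17.37
eef_pos: [483.9, 91.7, 291.9]
eef_rot: [2.269, 2.093, -0.084]
time: 17.78
eef_pos: [482.4, 94.1, 286.8]
eef_rot: [1.981, 1.841, -0.58]
wrist_force: [0.1, -0.2, -1.2]
opening: 0.947
grasp_force: 0.0
time: 17.95
eef_pos: [483.5, 91.3, 290.5]
[[ 0.068  0.997 -0.043]
 [ 0.846 -0.081 -0.527]
 [-0.529 -0.001 -0.849]] [ 0.37 -0.11  1.82 -0.5   1.68  0.46]
[0.5783 0.0025 0.059 ]
```

```bash
python3 -m handwheel '.12 .0005 .012 0 0 0;.12 .0005 .012 0 0 0;.12 .0005 .012 0 0 0;.12 .0005 .012 0 0 0;.098 .0005 .011 0 0 0'; python3 -m handwheel '0 0 0 0 0 0;0 0 0 0 0 0'|head -2
python3 - <<'E'
from h import *
s=manip.sense();m=R.from_rotvec(s['eef_rot']).as_matrix();print(m.round(3),s['qpos'].round(2))
print((m.T@(np.array([490.2,166.1,81.3])-s['eef_pos'])/300).round(4))
manip.snapshot("wrist");p=manip.camera_params("wrist")
d=manip.silhouettes("tester_center","wrist")[0];print(d["conf"],d["rect"])
y=np.array([.081,.997,0]);x=np.array([.997,-.081,0]);c0=np.array([491.,176,0])
for h in(125,0):print(proj(p,[c0+a*29*x+b*14*y+[0,0,h] for b in(-1,1) for a in(-1,1)]).round().tolist())
E
```

```text
time: 18.37
eef_pos: [496.0, 228.8, 183.3]
eef_rot: [1.993, 1.834, -0.568]
wrist_force: [0.5, -0.7, -0.2]
opening: 0.953
grasp_force: 0.0
time: 18.53
eef_pos: [495.6, 227.7, 183.4]
[[ 0.068  0.997 -0.044]
 [ 0.845 -0.082 -0.529]
 [-0.53  -0.001 -0.848]] [ 0.56  0.15  1.74 -0.44  1.61  0.71]
[ 0.0058 -0.0007  0.3977]
0.71 [282.6, 142.9, 358.7, 267.2]
[[280.0, 268.0], [354.0, 268.0], [276.0, 245.0], [357.0, 245.0]]
[[289.0, 169.0], [345.0, 169.0], [287.0, 145.0], [347.0, 145.0]]
```

```bash
python3 -m handwheel '.006 .004 .1 0 0 0;0 0 .1 0 0 0;0 0 .1 0 0 0;0 0 .05 0 0 0;0 0 0 0 0 0'; python3 -m handwheel '0 0 .03 0 0 0;0 0 .017 0 0 0;0 0 0 0 0 0;0 0 0 0 0 0'; python3 -m handwheel '0 0 0 0 0 0;0 0 0 0 0 0;0 0 0 0 0 0;0 0 0 0 0 0;0 0 0 0 0 0' .4 50; python3 -m handwheel '0 0 0 0 0 0;0 0 0 0 0 0;0 0 0 0 0 0'
```

```text
time: 19.05
eef_pos: [490.6, 170.9, 92.2]
eef_rot: [1.992, 1.832, -0.577]
wrist_force: [0.8, 0.7, -1.0]
opening: 0.948
grasp_force: 0.0
time: 19.38
eef_pos: [492.4, 167.2, 82.9]
eef_rot: [1.99, 1.834, -0.568]
wrist_force: [-0.4, -0.3, 0.3]
opening: 0.949
grasp_force: 0.0
time: 19.8
eef_pos: [492.1, 167.4, 82.9]
eef_rot: [1.989, 1.834, -0.569]
wrist_force: [-1.4, 1.5, 5.4]
opening: 0.669
grasp_force: 54.5
time: 20.05
eef_pos: [492.1, 167.4, 82.9]
eef_rot: [1.989, 1.834, -0.569]
wrist_force: [-2.6, 1.2, 5.4]
opening: 0.664
grasp_force: 54.5
```

```bash
python3 -m handwheel '-.03 0 -.05 0 0 0;-.07 0 -.112 0 0 0;-.07 0 -.112 0 0 0;-.07 0 -.112 0 0 0;0 0 0 0 0 0'; python3 -m handwheel '0 0 0 -.0208 0 -.0333;0 0 0 -.0208 0 -.0333;0 0 0 -.0208 0 -.0333;0 0 0 -.0208 0 -.0333;0 0 0 -.0208 0 -.0333'|sed -n '2,3p'; python3 -m handwheel '0 0 0 -.0208 0 -.0333;0 0 0 -.0208 0 -.0333;0 0 0 -.0208 0 -.0333;0 0 0 -.0208 0 -.0333;0 0 0 0 0 0'|sed -n '2,3p';  python3 - <<'E'
from h import *
s=manip.sense();m=R.from_rotvec(s['eef_rot']).as_matrix();print(m.round(3),s['qpos'].round(2),s['grasp_force'])
E
```

```text
time: 20.47
eef_pos: [495.5, 168.9, 226.6]
eef_rot: [1.991, 1.831, -0.551]
wrist_force: [2.0, 1.1, -1.5]
opening: 0.667
grasp_force: 55.3
eef_pos: [490.7, 167.5, 215.7]
eef_rot: [1.294, 2.293, -0.374]
eef_pos: [489.5, 165.9, 215.5]
eef_rot: [0.693, 2.505, -0.202]
[[-0.729  0.515  0.451]
 [ 0.436  0.857 -0.274]
 [-0.528 -0.003 -0.849]] [ 0.48 -0.36  2.15 -0.53  1.1  -0.36] 55.74611842632294
```

```bash
python3 -m handwheel '0 0 0 -.0208 0 -.0333;0 0 0 -.0208 0 -.0333;0 0 0 -.0208 0 -.0333;0 0 0 -.0208 0 -.0333;0 0 0 -.0208 0 -.0333'|sed -n '2,3p'; python3 -m handwheel '0 0 0 0 .035 0;0 0 0 0 .035 0;0 0 0 0 .035 0;0 0 0 0 .035 0;0 0 0 0 .035 0'|sed -n '2,4p'; python3 -m handwheel '0 0 0 0 0 0;0 0 0 0 0 0'|sed -n '2,4p';  python3 - <<'E'
from h import *
s=manip.sense();m=R.from_rotvec(s['eef_rot']).as_matrix();print(m.round(3),s['qpos'].round(2),s['grasp_force'])
print(np.degrees(np.arctan2(m[1,1],m[0,1])))
print((m.T@(np.array([549.2,-125,175])-s['eef_pos'])/300).round(4))
E
```

```text
eef_pos: [490.3, 167.1, 215.7]
eef_rot: [-0.055, 2.589, 0.015]
eef_pos: [491.6, 167.0, 217.5]
eef_rot: [0.058, -3.141, 0.002]
wrist_force: [0.2, 0.4, -4.4]
eef_pos: [492.1, 166.9, 215.7]
eef_rot: [-0.059, 3.138, -0.003]
wrist_force: [-1.0, 0.2, -3.9]
[[-0.999 -0.037  0.003]
 [-0.037  0.999 -0.002]
 [-0.003 -0.002 -1.   ]] [ 0.23 -0.17  1.93 -0.    1.38 -1.38] 56.02589786052704
92.13636598944058
[-0.1536 -0.9791  0.1381]
```

```bash
python3 -m handwheel '-.0192 -.1224 0 0 0 0;-.0192 -.1224 0 0 0 0;-.0192 -.1224 0 0 0 0;-.0192 -.1224 0 0 0 0;0 0 0 0 0 -.0122'|sed -n '2,4p'; python3 -m handwheel '-.0192 -.1224 0 0 0 0;-.0192 -.1224 0 0 0 0;-.0192 -.1224 0 0 0 0;-.0192 -.1224 0 0 0 0;0 0 0 0 0 0'|sed -n '2,4p'; python3 -m handwheel '0 0 .1 0 0 0;0 0 0 0 0 0;0 0 0 0 0 0'|sed -n '2,4p';  python3 - <<'E'
from h import *
s=manip.sense();m=R.from_rotvec(s['eef_rot']).as_matrix();print(m.round(3),s['qpos'].round(2),s['grasp_force'])
print(np.degrees(np.arctan2(m[1,1],m[0,1])))
print((m.T@(np.array([549.2,-125,106])-s['eef_pos'])/300).round(4))
for c in("scene","side"):
    manip.snapshot(c);p=manip.camera_params(c)
    for n,z in(("tester_center",90),("case_top",29)): print(c,n,rect(c,n,z),[np.round(d["rect"]) for d in manip.silhouettes(n,c)[:1]])
    v=np.array([.997,.076,0]);k=np.array([.076,-.997,0]);c0=np.array([536.3,-126,29])
    print(proj(p,[c0+a*54.5*k+b*75.5*v for a in(-1,1) for b in(-1,1)]).round().tolist())
E
```

```text
eef_pos: [520.1, 16.1, 217.7]
eef_rot: [-0.113, 3.132, -0.008]
wrist_force: [-1.2, 1.4, -4.4]
eef_pos: [554.6, -128.4, 217.9]
eef_rot: [-0.113, 3.132, -0.008]
wrist_force: [0.1, 0.2, -4.3]
eef_pos: [552.5, -122.1, 185.7]
eef_rot: [-0.122, 3.138, 0.002]
wrist_force: [0.1, 0.6, -4.1]
[[-0.997 -0.078  0.001]
 [-0.078  0.997  0.001]
 [-0.001  0.001 -1.   ]] [-0.31 -0.05  1.86  0.    1.32 -1.96] 57.72263467311859
94.45538623210439
[ 0.0118 -0.0091  0.2655]
scene tester_center [(0.7, ((504.4215087890625, -142.7915496826172), (138.776611328125, 79.85243225097656), 7.867916107177734))] [array([191., 183., 239., 248.])]
scene case_top [(0.58, ((542.9310302734375, -124.58212280273438), (165.06919860839844, 110.57902526855469), 4.420066833496094))] [array([195., 214., 256., 294.])]
[[258.0, 213.0], [258.0, 283.0], [200.0, 217.0], [195.0, 287.0]]
side tester_center [(0.63, ((587.1492919921875, -321.43048095703125), (107.02381896972656, 333.0362854003906), 13.20057201385498))] [array([316., 122., 366., 176.])]
side case_top [(0.64, ((535.9073486328125, -106.85944366455078), (155.02838134765625, 150.71510314941406), 4.946259021759033))] [array([306., 194., 377., 237.])]
[[375.0, 225.0], [305.0, 218.0], [379.0, 199.0], [315.0, 193.0]]
```

```bash
python3 -m handwheel '.0118 -.0091 .1 0 0 0;0 0 .1 0 0 0;0 0 .045 0 0 0;0 0 0 0 0 0;0 0 0 0 0 0'|sed -n '2,4p'; python3 -m handwheel '0 0 .01 0 0 0;0 0 0 0 0 0;0 0 0 0 0 0'|sed -n '2,4p'; python3 -m handwheel '0 0 .01 0 0 0;0 0 0 0 0 0;0 0 0 0 0 0'|sed -n '2,4p'; python3 -m handwheel '0 0 .005 0 0 0;0 0 0 0 0 0;0 0 0 0 0 0'|sed -n '2,4p'
```

```text
eef_pos: [551.7, -126.1, 114.1]
eef_rot: [-0.122, 3.135, 0.001]
wrist_force: [0.0, -1.2, -3.1]
eef_pos: [553.2, -126.6, 113.4]
eef_rot: [-0.123, 3.131, -0.002]
wrist_force: [0.0, 0.6, -2.6]
eef_pos: [552.1, -126.3, 108.8]
eef_rot: [-0.123, 3.133, -0.001]
wrist_force: [-1.0, 0.3, -4.6]
eef_pos: [552.0, -126.3, 107.0]
eef_rot: [-0.123, 3.134, -0.0]
wrist_force: [-0.5, 0.3, -3.4]
```

```bash
python3 -m handwheel '.008 .004 .006 0 0 0;0 0 0 0 0 0;0 0 0 0 0 0'|sed -n '2p;4p'; python3 -m handwheel '0 0 .004 0 0 0;0 0 0 0 0 0;0 0 0 0 0 0'|sed -n '2p;4p'; python3 -m handwheel '0 0 .004 0 0 0;0 0 0 0 0 0;0 0 0 0 0 0'|sed -n '2p;4p'; python3 -m handwheel '0 0 .003 0 0 0;0 0 0 0 0 0;0 0 0 0 0 0'|sed -n '2p;4p'; python3 -c "
from cell import manip;print(manip.sense()['ft_torque'])"
```

```text
eef_pos: [549.3, -125.2, 105.1]
wrist_force: [-0.7, 0.7, -3.9]
eef_pos: [549.6, -125.3, 104.1]
wrist_force: [0.4, -0.0, -3.7]
eef_pos: [549.6, -125.3, 102.8]
wrist_force: [1.1, 0.4, -3.7]
eef_pos: [549.8, -125.3, 102.2]
wrist_force: [0.2, -0.2, -3.0]
[ 0.02085539 -0.02884888  0.03967317]
```

```bash
python3 -m handwheel '0 0 .003 0 0 0;0 0 0 0 0 0;0 0 0 0 0 0'|sed -n '2p;4p'; python3 -m handwheel '0 0 .003 0 0 0;0 0 0 0 0 0;0 0 0 0 0 0'|sed -n '2p;4p';  python3 - <<'E'
from h import *
s=manip.sense();print(s['ft_torque'])
u=np.array([.997,.076,0]);k=np.array([-.076,.997,0]);Z=np.array([0,0,1.]);S,C=np.sin(.55),np.cos(.55)
c0=np.array([531.3,-126.4,90]);Y=S*u+C*Z;N=C*u-S*Z
P=np.array([c0+a*29*k+b*62.5*Y+d*14*N for a in(-1,1) for b in(-1,1) for d in(-1,1)])
for c in("scene","side"):
    manip.snapshot(c);p=manip.camera_params(c)
    for n in("tester_center","stand_foot"): print(c,n,[(d["conf"],np.round(d["rect"])) for d in manip.silhouettes(n,c)[:2]])
    q=proj(p,P);print(q.min(0).round(),q.max(0).round())
    f=c0+20*k*0+(12.5-62*np.cos(1.05))*Y+(19.5+62*np.sin(1.05))*N
    print('foot',f,proj(p,[f-20*k,f+20*k]).round())
E
```

```text
eef_pos: [550.0, -125.4, 102.0]
wrist_force: [-1.1, 0.2, 1.9]
eef_pos: [550.0, -125.5, 101.7]
wrist_force: [-4.5, 0.7, 5.5]
[ 0.25326733  0.75704215 -0.00898719]
scene tester_center [(0.62, array([199., 214., 242., 273.]))]
scene stand_foot []
[198. 215.] [244. 238.]
foot [ 584.02355533 -122.38095265   36.05403672] [[215. 270.]
 [238. 269.]]
side tester_center [(0.85, array([320., 158., 364., 213.]))]
side stand_foot [(0.57, array([322., 191., 335., 206.]))]
[323. 151.] [367. 216.]
foot [ 584.02355533 -122.38095265   36.05403672] [[324. 199.]
 [320. 208.]]
```

```bash
python3 -m handwheel '0 0 -.002 0 0 0;0 0 0 0 0 0' .69 20|sed -n '2p;4p';python3 -m handwheel '0 0 0 0 0 0;0 0 0 0 0 0;0 0 0 0 0 0;0 0 0 0 0 0' .9|sed -n '2p;4p;5p'; python3 -m handwheel '0 0 -.03 0 0 0;0 0 -.08 0 0 0;0 0 -.12 0 0 0;0 0 -.12 0 0 0;0 0 -.12 0 0 0'|sed -n '1p;2p;4p';python3 -m handwheel '0 .12 -.01 0 0 0;0 .12 0 0 0 0;0 .12 0 0 0 0;0 .12 0 0 0 0;0 0 0 0 0 0'|sed -n '1p;2p;4p'
python3 - <<'E'
from h import *
for c in("scene","side","wrist"):
    manip.snapshot(c)
    for n in("tester_center","stand_foot","mug","tape_roll","adapter"):
        print(c,n,[(d["conf"],np.round(d["rect"]),) for d in manip.silhouettes(n,c)[:1]])
E
```

```text
eef_pos: [550.3, -125.6, 101.3]
wrist_force: [-0.0, -1.5, -0.2]
eef_pos: [549.7, -125.3, 100.7]
wrist_force: [0.2, 0.3, -1.0]
opening: 0.901
time: 27.77
eef_pos: [548.5, -125.1, 243.8]
wrist_force: [1.2, -0.6, -0.4]
time: 28.18
eef_pos: [537.0, 23.1, 245.9]
wrist_force: [-0.4, 0.6, 0.4]
scene tester_center [(0.65, array([197., 217., 245., 274.]))]
scene stand_foot [(0.66, array([209., 237., 238., 275.]))]
scene mug [(0.7, array([348., 301., 423., 372.]))]
scene tape_roll [(0.46, array([348., 300., 420., 373.]))]
scene adapter [(0.79, array([251., 329., 328., 370.]))]
side tester_center [(0.93, array([317., 155., 364., 213.]))]
side stand_foot []
side mug [(0.95, array([182., 232., 236., 302.]))]
side tape_roll [(0.95, array([388., 257., 424., 291.]))]
side adapter [(0.64, array([224., 210., 268., 250.]))]
wrist tester_center [(0.71, array([104., 146., 210., 258.]))]
wrist stand_foot [(0.84, array([189., 224., 210., 238.]))]
wrist mug [(0.56, array([361., 311., 425., 408.]))]
wrist tape_roll [(0.9, array([324.,   8., 394.,  92.]))]
wrist adapter [(0.94, array([244., 307., 336., 362.]))]
```

Run:
```python
from h import *
from scipy.optimize import minimize
Z=np.array([0,0,1.]);S,C=np.sin(.55),np.cos(.55)
obs={}
for c in("scene","side","wrist"):
    manip.snapshot(c);ds=manip.silhouettes("tester_center",c)
    if ds: obs[c]=(manip.camera_params(c),ds[0]["region"].astype(np.uint8))
def hull(q):
    u=np.array([np.cos(q[2]),np.sin(q[2]),0]);k=np.array([-u[1],u[0],0]);c0=np.array([q[0],q[1],90]);Y=S*u+C*Z;N=C*u-S*Z
    B=[c0+a*29*k+b*62.5*Y+d*14*N for a in(-1,1) for b in(-1,1) for d in(-1,1)]
    f=(12.5-62*np.cos(1.05))*Y+(19.5+62*np.sin(1.05))*N
    F=[c0+f+a*20*k+b*5*Z+d*5*u for a in(-1,1) for b in(-1,1) for d in(-1,1)]
    return np.array(B+F)
def cost(q,cams):
    t=0
    for c in cams:
        p,r=obs[c];h=cv2.convexHull((proj(p,hull(q))*16).astype(np.int32));m=np.zeros_like(r);cv2.fillConvexPoly(m,h,1,shift=4)
        cs=np.argwhere(r)[:,::-1].astype(np.int32);o=np.zeros_like(r);cv2.fillConvexPoly(o,cv2.convexHull(cs),1)
        t+=1-(m&o).sum()/(m|o).sum()
    return t
for cams in(["scene","side"],["wrist"],list(obs)):
    b=min((minimize(cost,[531,-126,a],args=(cams,),method="Nelder-Mead",options=dict(initial_simplex=[[531,-126,a],[541,-126,a],[531,-116,a],[531,-126,a+.15]])) for a in(-.1,.0,.1)),key=lambda r:r.fun)
    print(cams,b.x[:2].round(1),np.degrees(b.x[2]).round(1),round(b.fun,3))
```

```text
['scene', 'side'] [ 531.3 -131.9] 11.3 0.173
['wrist'] [ 529.7 -126.9] 9.1 0.096
['scene', 'side', 'wrist'] [ 531.1 -129.2] 8.6 0.287
```

```bash
python3 -m handwheel '0 0 -.12 0 0 0;0 0 -.1 0 0 0;0 0 0 0 0 0'|sed -n '2p'; python3 -m handwheel '0 -.123 0 0 0 0;0 -.123 0 0 0 0;0 -.123 0 0 0 0;0 -.123 0 0 0 0;0 0 0 0 0 0'|sed -n '1,2p'
python3 - <<'E'
from h import *
manip.snapshot("wrist");p=manip.camera_params("wrist")
for n,z in(("tester_center",100),("case_top",29)):
    d=manip.silhouettes(n,"wrist")[0];print(n,d["conf"],d["rect"],rect("wrist",n,z))
    r=d["region"]
    for v in range(int(d["rect"][1]),int(d["rect"][3])+1,8):
        c=np.nonzero(r[v])[0]
        if len(c): print(v,c.min(),c.max(),end=' | ')
    print()
for yaw in(4.4,9):
    a=np.radians(yaw);Z=np.array([0,0,1.]);S,C=np.sin(.55),np.cos(.55);u=np.array([np.cos(a),np.sin(a),0]);k=np.array([-u[1],u[0],0]);c0=np.array([531,-126.5,90]);Y=S*u+C*Z;N=C*u-S*Z
    print(yaw,proj(p,[c0+s*29*k+b*62.5*Y-14*N for b in(-1,1) for s in(-1,1)]).round().tolist(),'top back',proj(p,[c0+s*29*k+62.5*Y+14*N for s in(-1,1)]).round().tolist())
k0=np.array([536.3,-126,29]);u=np.array([.997,.076,0]);k=np.array([-.076,.997,0])
print(proj(p,[k0+s*54.5*k+b*75.5*u for b in(-1,1) for s in(-1,1)]).round().tolist())
E
```

```text
eef_pos: [539.8, 18.2, 318.4]
time: 30.05
eef_pos: [548.6, -134.1, 310.4]
tester_center 0.79 [300.9, 145.1, 352.1, 233.5] [(0.79, ((535.2418212890625, -121.11095428466797), (95.68560791015625, 64.24130249023438), 4.408053398132324))]
153 302 348 | 161 301 347 | 169 303 348 | 177 302 349 | 185 301 350 | 193 301 351 | 201 300 351 | 209 298 353 | 217 298 355 | 225 298 353 | 233 320 350 | 
case_top 0.83 [284.4, 118.8, 371.6, 236.2] [(0.83, ((535.5406494140625, -119.49606323242188), (150.44363403320312, 110.25031280517578), 5.360243797302246))]
126 283 370 | 134 283 369 | 142 283 369 | 150 284 369 | 158 284 368 | 166 284 368 | 174 283 368 | 182 285 368 | 190 286 367 | 198 286 367 | 206 287 366 | 214 287 366 | 222 286 366 | 230 286 367 | 
4.4 [[300.0, 143.0], [348.0, 143.0], [295.0, 217.0], [355.0, 217.0]] top back [[297.0, 236.0], [353.0, 236.0]]
9 [[297.0, 145.0], [345.0, 141.0], [297.0, 219.0], [357.0, 214.0]] top back [[300.0, 238.0], [356.0, 234.0]]
[[279.0, 121.0], [368.0, 121.0], [284.0, 239.0], [364.0, 238.0]]
```

```bash
python3 -c "
from cell import manip
print(manip.job_done())"
```

```text
the job is handed in; nothing more can be done
None
```

I folded the tester's kickstand out to its stop while it lay on the worktop. The tester now leans on the middle of the case, square with it to within about a degree by the last camera check, with its screen towards the robot. The mug, tape roll and adapter show no movement in the pictures, and the job is handed in at about 30 s.

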